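# Seat the idler block and hold the stage drive's tensioner back

## Task

Set the blue idler block (white roller up) on the narrow raised metal rail of the stage drive, lying lengthwise along it, centred and let go, without dropping it. Then push the drive's orange sprung tensioner arm back with the gripper's fingers, past the click of the yellow pawl, and keep holding it there: the arm does not latch, so finish with the fingers still pressing and holding it still, ready for a colleague to fit the belt. Leave the other loose things on the bench where they are.

Things in the scene. Friction and masses are not known exactly. Their poses are not given: they have to be found in the camera images.
- drive: Stage drive, fixed: dark base plate 220 (x) x 280 (y) x 12 mm. Origin: centre of its underside. Axes: at yaw 0 x points away from the robot, y left, z up; yaw within 0.3 rad. Narrow rail at left, orange tensioner at right. Also a pulley (46 mm wide, top 38 mm over the bench, at x +75, y +30 mm) and a black motor box (50 x 50 mm, top 57 mm, at x +80, y +112 mm).
- rail_top (a point): Centre of the top face of the narrow aluminium rail on the drive. The top face is 80 mm long (along the drive's x) and only 18 mm wide (along y), level, 55 mm above the bench; sides drop straight to the base plate, 43 mm below. Axes as the drive.
- idler_center (a point): Idler block (the loose part to place), 105 to 210 g: blue metal block 60 mm long (its own x) x 32 mm wide (y) x 30 mm high, with a white roller 24 mm across and 10 mm high on top, 40 mm in all. This point is its centre, 20 mm above its flat underside. It starts standing on the bench, roller up, left or right of the drive.
- idler: The same idler block, origin at the centre of its underside, same axes.
- tensioner (a joint): Orange arm's angle, rad: 0 = sprung forward (rest), grows as pushed back; end stop 0.62. Turns about the pivot, anticlockwise from above, paddle moving to the drive's -y. At value q it points from the pivot along the drive's (-cos(q-0.25), -sin(q-0.25)). Needs about 4.5 N at the paddle at rest, 11 N at 0.42, 14 N at the stop, 2 to 3 N more at the pawl (0.29 to 0.41).
- paddle (a point): Centre line of the upright orange paddle on the tensioner arm, 90 mm from the pivot, 65 mm above the bench. The paddle is a flat plate, 36 mm along the arm, 8 mm thick, its top edge 85 mm above the bench, free from 37 mm up; it is pushed on the broad face that looks to the drive's +y (towards the rail). The arm's bar is 18 mm wide, its top 37 mm above the bench; a white wheel 24 mm across, top 53 mm, sits on it 43 mm from the pivot.
- pivot (a point): On the vertical axis of the tensioner arm, 60 mm above the bench; axes as the drive. The arm is past the click from 0.41 rad on; let go anywhere, the arm springs back to 0.
- pawl (a joint): Travel of the yellow pawl slider, m: 0 = home (sprung towards the pivot); the arm's nose lifts it about 3 mm outward as it passes, then it snaps home: the click.
- pawl_top (a point): Top of the yellow pawl slider (14 mm wide, 40 mm long, top 36 mm above the bench), just outside the arm's nose.
- cube_center (a point): Bystander: black filter cube 50 x 50 x 46 mm with an amber window on top, its centre; it stands on the other side of the drive from the idler block. Not to be moved.
- jar: Bystander: amber jar 52 mm across, 75 mm high, origin at its underside.
- objective: Bystander: steel microscope objective 34 mm across, 52 mm high, origin at its underside.
- dish: Bystander: white dish 84 mm across, 16 mm high, origin at its underside.
- driver: Bystander: screwdriver 170 mm long lying on the bench, along its own x.
- post: Bystander: upright steel post 25 mm across, 90 mm high, origin at its underside.
There are look-alikes about, which are no part of the job. Leave any pink look-alike of the idler alone.

How it is judged (in metres and radians):
On the way, in this order (a step that is already met when the one before it is completed fails the run):
1. the idler block lies centred along the narrow rail, let go and at rest, with the tensioner still short of its click (x of idler_center in the frame of rail_top between -0.02 and 0.02 m and y of idler_center in the frame of rail_top between -0.009 and 0.009 m and z of idler_center in the frame of rail_top between 0.016 and 0.024 m and angle between idler_center's own z axis and vertical below 0.12 rad and angle between the x axis of idler_center and the x axis of rail_top, either way round below 0.2 rad and contact force between idler and the fingers below 0.1 N and contact force between idler and the arm below 0.1 N and linear speed of idler below 0.03 m/s and value of joint tensioner below 0.29 rad), for 0.3 s.
2. the tensioner arm is pushed by the fingers back past the pawl, and the pawl has snapped home (value of joint tensioner above 0.43 rad and value of joint pawl below 0.001 m and contact force between tensioner and the fingers above 2 N), for 0.2 s.
At the end, for the whole second after the job is handed in: Idler block untouched and upright on the rail (within 9 mm across, 20 mm along, 0.2 rad); tensioner still (under 0.06 rad/s) beyond 0.43 rad, pawl home (under 1 mm), fingers pressing the tensioner with over 2 N; other loose things within 30 mm of their start (all of step 2 and x of idler_center in the frame of rail_top between -0.02 and 0.02 m and y of idler_center in the frame of rail_top between -0.009 and 0.009 m and z of idler_center in the frame of rail_top between 0.016 and 0.024 m and angle between idler_center's own z axis and vertical below 0.12 rad and angle between the x axis of idler_center and the x axis of rail_top, either way round below 0.2 rad and contact force between idler and the fingers below 0.1 N and contact force between idler and the arm below 0.1 N and linear speed of idler below 0.03 m/s and velocity of joint tensioner between -0.06 and 0.06 rad/s); the arm keeps its last pose, push and grip.
It fails at once if another loose thing is moved by more than 30 mm (distance of any of cube_center, jar, objective, dish, driver, post from where it was at the start of the episode above 0.03 m).
It fails at once if the idler block is dropped (falls free faster than 0.6 m/s) (linear speed of idler above 0.6 m/s and contact force between idler and the fingers below 0.05 N).
It also fails if it takes over 58 s, if anything falls off the work surface, if the arm or the gripper's body presses on something with over 40 N, if the wrist force passes 120 N, or if a joint passes its speed limit or range.

## Robot

A 6-joint arm with a two-finger parallel gripper is mounted at the origin on the work surface. World frame = base frame: x ahead of the robot, y to its left, z up, the work surface at z = 0. Lengths are in m, angles in degrees, forces in N, time in s.
With the tool pointing down it reaches from about 0.325 to 0.775 m from the base axis. Payload 5.5 kg.
Tool frame: the origin (TCP) lies at the centre of the arm's flange, where the gripper is bolted on; the fingertips stand 182 mm ahead of it and the grasp point (between the pads) lies 163 mm ahead of it; z points along the fingers, y is the direction in which the jaws open and shut (so a half turn about z gives the same grasp; the last joint's range is limited). The gripper opens to 88 mm and grips with 3 to 60 N. Pads are 20 mm wide; open, the fingers measure 115 mm over their backs; the gripper's body (75 mm by 178 mm) begins 61 mm behind the grasp point.
Start: joints at [61.553, 5.22, 70.514, -0, 104.267, -3.249], TCP at [0.255, 0.543, 0.405] pointing down, gripper open.
Joint ranges: [-164.24, 164.24], [-49.07, 125.15], [9.68, 141.18], [-86.29, 266.29], [3.28, 154.24], [-151.56, 151.56]. Speed limits (degrees/s): [147.25, 147.25, 172.46, 180, 180, 180].

## Interface

Orientations are given as [roll, pitch, yaw] about the fixed x, y, z axes, in that order (R = Rz(yaw) Ry(pitch) Rx(roll)).
In Python, from station import r gives the robot as it stands. The module is installed in compiled form; this text tells all that it offers. Calls block until the motion is done:
- r.reach(position, orientation): joint-space move of the TCP to a pose.
- r.servo_line(position, rotation=None, speed=0.15): straight line of the TCP; rotation=None keeps the orientation; speed is the mean speed in m/s.
- r.move_joints(angles): joint-space move.
- r.let_go() and r.grab(squeeze=None): open the fingers fully, or close them until they stop; squeeze is the grip in N (None keeps the last).
- r.wait(seconds).
- r.inverse_kinematics(position, orientation): joint angles nearest the present ones, or None.
- r.sense(): the state.
- r.snapshot(name): name is "scene" or "top"; returns a dict with "frame" (400x640x3 uint8, red, green, blue), "fx", "fy", "cx", "cy" (pixels), "R" (3x3) and "t" (3): a world point X has camera coordinates R X + t. Camera axes: x right, y down, z forward; pixel columns grow to the right and rows downward; lengths in m; the calibration is good to about 2 mm. A picture is of the moment at which its call begins. There is no depth.
A pose or a line that the arm cannot do raises r.IKError and nothing moves.
- r.hand_in(): hands the job in, once; it reports no verdict.
The state is a dict: "clock": time; "joints": joint angles; "joint_vel": joint speeds; "joint_torque": joint torques, N m; "tcp_pos": TCP position; "orientation": TCP orientation; "contact_force": force on the tool from outside, world axes, zero at the start; "torque": the same for the moment, N m; "opening": finger opening in m.
Only numpy, scipy, OpenCV 4.12 (cv2) and the standard library are available. Lean on these libraries where they do the work, as an engineer would, in place of code of your own. Each camera call takes 0.05 s, during which the arm holds its last target. There are 200 camera calls.

## Working session

There is one attempt and no reset: what is moved stays moved. The work goes in short steps, each a Python script; the robot and the scene stay as the last script left them, time stands still between calls to the robot, and variables do not carry over. Pictures are saved under pics/ and viewed, about 8 in all and at most 12, crops included, and the job is handed in when it is done.

```bash
mkdir -p pics; python3 - <<'E'
from station import r
import cv2,numpy as np,pickle
for n in("scene","top"):
    s=r.snapshot(n);cv2.imwrite(f"pics/{n}0.png",s["frame"][:,:,::-1]);pickle.dump(s,open(f"{n}0.pkl","wb"))
    print(n,s["fx"],s["cx"],s["cy"],-s["R"].T@s["t"],s["R"].round(3).tolist())
print(r.sense())
E
```

```text
scene 483.2289630531393 323.0887453741722 190.42308569821637 [1.1005     0.74293616 0.81109211] [[-0.833, 0.553, -0.002], [0.348, 0.521, -0.78], [-0.43, -0.65, -0.626]]
top 453.48907537382473 320.0696867582234 200.77101259089517 [ 0.35051558 -0.01101261  1.42079569] [[0.012, -1.0, 0.001], [-0.986, -0.012, -0.169], [0.169, 0.001, -0.986]]
{'clock': 0.1, 'joints': array([ 6.15523396e+01,  5.25904717e+00,  7.05748770e+01, -4.67642207e-04,
        1.04265910e+02, -3.24913852e+00]), 'joint_vel': array([ 0.02984375, -0.14220221, -0.07451682, -0.10270174, -0.04284662,
        0.03954344]), 'joint_torque': array([ 1.74842626e-03, -4.47854161e+01, -4.07570422e+01,  6.98740943e-02,
        2.83905171e-02, -1.06709069e-04]), 'tcp_pos': array([0.25548722, 0.54294817, 0.40361804]), 'orientation': array([-1.79900300e+02, -5.20569429e-03,  1.54801359e+02]), 'contact_force': array([-0.51581284, -0.75713197,  0.31341364]), 'torque': array([ 0.03371471,  0.02622236, -0.00516842]), 'opening': 0.08776782110073439}
```

View pics/top0.png

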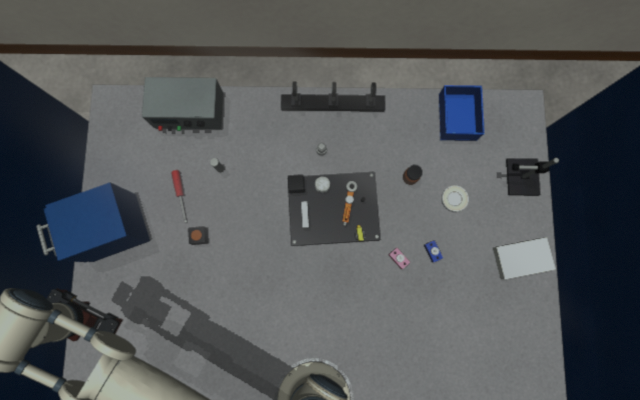

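View pics/scene0.png

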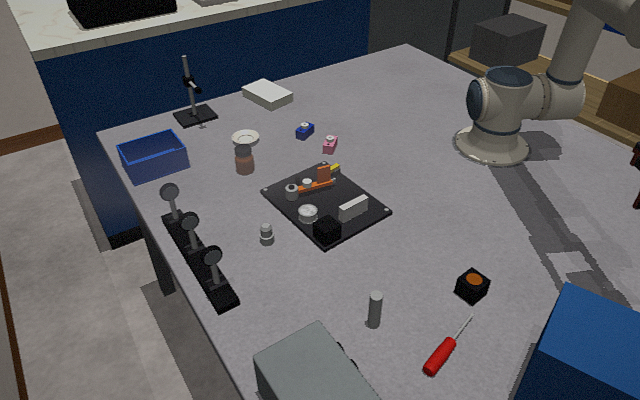

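Top view: the drive plate has corners near (289,177), (376,172), (380,241) and (292,245). The rail is at (305,215), the tensioner runs from (351,186) to (347,222), and the pawl is at (360,233). There are two idler candidates: the blue block with white roller at (433,251), which fits, and a pink look-alike at (400,258), which I'll leave alone. I'll confirm this in an enlarged crop.

```bash
cat > h.py <<'E'
import cv2,numpy as np,pickle
def ray(s,uv,z):
    "world point at height z seen at pixel uv"
    d=s["R"].T@np.array([(uv[0]-s["cx"])/s["fx"],(uv[1]-s["cy"])/s["fy"],1.]);c=-s["R"].T@s["t"]
    return c+d*(z-c[2])/d[2]
def proj(s,X):
    p=s["R"]@np.asarray(X,float)+s["t"];return np.array([s["fx"]*p[0]/p[2]+s["cx"],s["fy"]*p[1]/p[2]+s["cy"]])
E
python3 - <<'E'
from h import *
a=pickle.load(open("top0.pkl","rb"));b=pickle.load(open("scene0.pkl","rb"))
A=cv2.resize(a["frame"][165:275,280:450],None,fx=4.6,fy=4.6,interpolation=cv2.INTER_CUBIC)[:,:,::-1]
B=cv2.resize(b["frame"][115:250,255:400],None,fx=4,fy=4,interpolation=cv2.INTER_CUBIC)[:,:,::-1]
cv2.imwrite("pics/topc.png",A);cv2.imwrite("pics/scc.png",B);print(A.shape,B.shape)
# plate: dark region
g=a["frame"].max(2)[160:260,275:395]
m=((g<75)*255).astype(np.uint8);m=cv2.morphologyEx(m,cv2.MORPH_CLOSE,np.ones((25,25)))
c=max(cv2.findContours(m,0,2)[0],key=cv2.contourArea);R=cv2.minAreaRect(c)
bx=cv2.boxPoints(R)+[275,160];print("plate px",bx,R)
w=np.array([ray(a,p,.012) for p in bx]);print(w.round(4),w.mean(0))
e=np.roll(w,-1,0)-w;print(np.linalg.norm(e,axis=1),np.degrees(np.arctan2(e[:,1],e[:,0])))
# blue idler
f=a["frame"][235:270,415:455].astype(int)
m=((f[:,:,2]-f[:,:,0]>35)*255).astype(np.uint8);m=cv2.morphologyEx(m,cv2.MORPH_CLOSE,np.ones((5,5)))
c=max(cv2.findContours(m,0,2)[0],key=cv2.contourArea);R=cv2.minAreaRect(c);bx=cv2.boxPoints(R)+[415,235]
print("idler px",bx);w=np.array([ray(a,p,.03) for p in bx]);print(w.round(4),w.mean(0))
e=np.roll(w,-1,0)-w;print(np.linalg.norm(e,axis=1),np.degrees(np.arctan2(e[:,1],e[:,0])))
E
```

```text
(506, 782, 3) (540, 580, 3)
plate px [[286.67907524 175.41223526]
 [375.06401825 169.64799881]
 [379.6522522  240.00094604]
 [291.2673111  245.7651825 ]] ((58.16566467285156, 47.70658874511719), (70.50240325927734, 88.57270812988281), 86.26860046386719)
[[ 0.6726  0.0969  0.012 ]
 [ 0.6948 -0.1845  0.012 ]
 [ 0.4705 -0.1968  0.012 ]
 [ 0.4495  0.0774  0.012 ]] [ 0.57183084 -0.0517396   0.012     ]
[0.28231467 0.224575   0.27492623 0.22397462] [ -85.49044091 -176.87021078   94.39617964    5.01643081]
idler px [[424.20000076 244.40000057]
 [433.79999924 239.60000134]
 [442.79999924 257.59999847]
 [433.20000076 262.39999771]]
[[ 0.4571 -0.3307  0.03  ]
 [ 0.4722 -0.3605  0.03  ]
 [ 0.4176 -0.3863  0.03  ]
 [ 0.4028 -0.3566  0.03  ]] [ 0.43742395 -0.35851178  0.03      ]
[0.03343519 0.06031998 0.03321116 0.06020586] [ -63.25208219 -154.73325954  116.56027374   25.47736551]
```

View pics/topc.png

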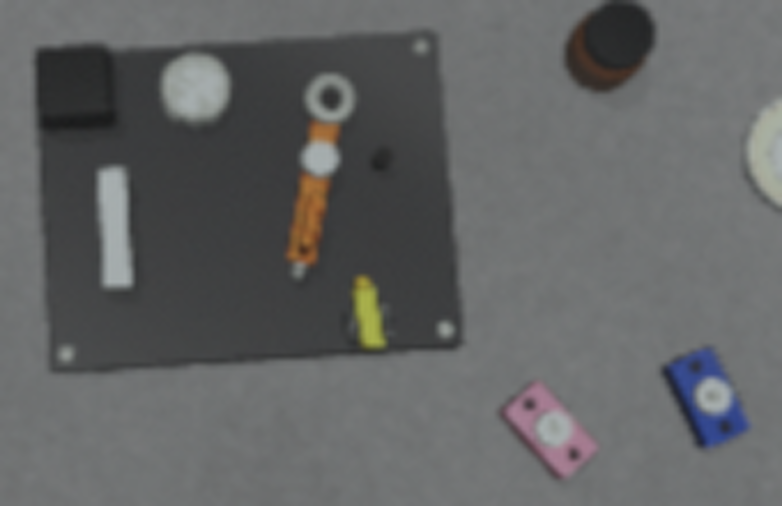

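View pics/scc.png

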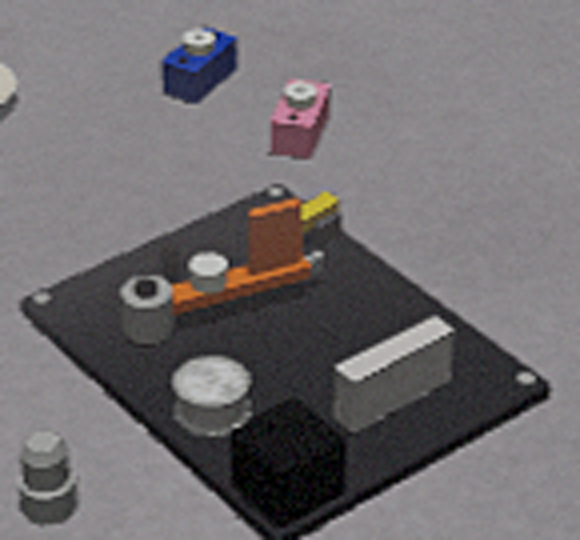

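The crops confirm it: the blue block with a white roller (top px ~(433,251), scene px ~(305,131)) is the idler, and the pink one is left alone. The rail top is at top px ~(305,214) and the pivot ring at ~(351.7,186.3). Next I'll measure the rail, pivot and idler from both cameras.

```bash
python3 - <<'E'
from h import *
a=pickle.load(open("top0.pkl","rb"));b=pickle.load(open("scene0.pkl","rb"))
def tp(p):return (np.array(p)+.5)/4.6-.5+[280,165]
def sp(p):return (np.array(p)+.5)/4-.5+[255,115]
def show(n,t,s,z):print(n,"top",ray(a,tp(t),z).round(4)[:2],"scene",ray(b,sp(s),z).round(4)[:2])
show("rail",(115,227),(394.5,353),.055);show("pivot",(330,98),(146,287),.06)
show("roller",(712,396),(199,38),.04);show("wheel",(320,158),(209,265),.053)
show("pulley",(196,89),(210,382),.038)
show("screwFR",(421,46),(41,298),.012);show("screwNR",(446,329),(276,191),.012);show("screwNL",(66,354),(527,378),.012)
show("pawl",(368,312),(320,208),.036)
for s,box in((a,(295,325,195,235)),(b,(335,372,190,225))):
    x0,x1,y0,y1=box;g=s["frame"][y0:y1,x0:x1].min(2)
    m=((g>(115))*255).astype(np.uint8)
    c=max(cv2.findContours(m,0,2)[0],key=cv2.contourArea);R=cv2.minAreaRect(c);bx=cv2.boxPoints(R)+[x0,y0]
    w=np.array([ray(s,p,.055) for p in bx]);e=np.roll(w,-1,0)-w
    print("rail",g.max(),w.mean(0).round(4),np.linalg.norm(e,axis=1).round(4),np.degrees(np.arctan2(e[:,1],e[:,0])).round(1))
E
```

```text
rail top [0.5434 0.0363] scene [0.5466 0.0386]
pivot top [ 0.631  -0.1055] scene [ 0.6419 -0.0948]
roller top [ 0.4377 -0.3588] scene [ 0.4381 -0.3606]
wheel top [ 0.5916 -0.0993] scene [ 0.5923 -0.0998]
pulley top [ 0.6407 -0.0163] scene [ 0.6436 -0.0175]
screwFR top [ 0.6784 -0.1718] scene [ 0.6764 -0.1769]
screwNR top [ 0.4825 -0.1873] scene [ 0.4793 -0.192 ]
screwNL top [0.4626 0.0693] scene [0.4602 0.0645]
pawl top [ 0.4909 -0.1325] scene [ 0.4841 -0.1306]
rail 166 [0.5447 0.0369 0.055 ] [0.0188 0.0773 0.0186 0.0773] [ -86.1 -175.9   93.9    4.2]
rail 205 [0.5445 0.0356 0.055 ] [0.0835 0.0192 0.0823 0.0183] [-176.7   70.3    2.9 -106.9]
```

```bash
python3 - <<'E'
from station import r
from h import *
O=[180,0,25.5]
r.reach([.437,-.359,.33],O)
r.servo_line([.437,-.359,.187],speed=.1)
r.grab(25);s=r.sense();print("grab",s["opening"],s["contact_force"],s["clock"],s["tcp_pos"],s["orientation"])
r.servo_line([.437,-.359,.36],speed=.12);s=r.sense();print("lift",s["opening"],s["contact_force"],s["clock"])
r.reach([.5445,.0363,.36],[180,0,4.4])
r.servo_line([.5445,.0363,.262],speed=.1)
s=r.sense();print(s["opening"],s["contact_force"],s["tcp_pos"],s["orientation"],s["clock"])
S=r.snapshot("scene");T=r.snapshot("top");pickle.dump((S,T),open("p1.pkl","wb"))
A=cv2.resize(S["frame"][130:250,270:410],None,fx=4,fy=4,interpolation=cv2.INTER_CUBIC)[:,:,::-1]
cv2.imwrite("pics/p1.png",A)
E
```

```text
grab 0.031765992342349524 [ 0.35120188 -1.5870702  -1.02650547] 5.8083 [ 0.43704031 -0.35908869  0.18704237] [ 1.79980109e+02 -1.93974313e-03  2.55006111e+01]
lift 0.03218588468284534 [-0.26287957  0.21432583 -1.53106289] 7.4
0.03198562018487489 [ 0.41086747 -0.01288749 -1.01256643] [0.54475321 0.03630737 0.26299074] [ 1.79993854e+02 -9.43280455e-02  4.40020100e+00] 10.05
```

View pics/p1.png

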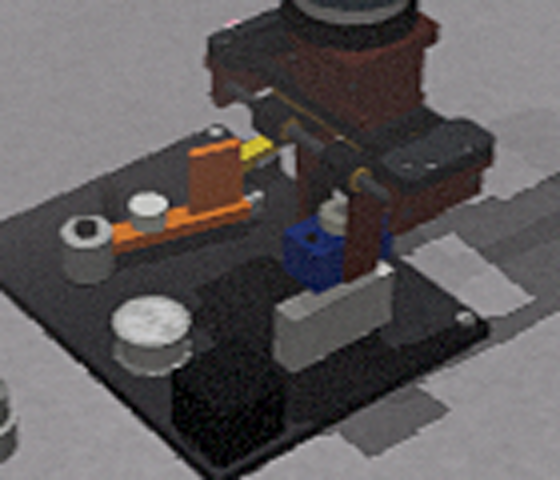

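The idler is held level above the rail (block corner at crop px ~(327,290), rail near end ~(275,308) to (392,268)). I'll check it against projected model corners.

```bash
python3 - <<'E'
from h import *
S,T=pickle.load(open("p1.pkl","rb"))
y=np.radians(4.4);R=np.array([[np.cos(y),-np.sin(y)],[np.sin(y),np.cos(y)]])
A=cv2.resize(S["frame"][170:235,320:385],None,fx=9,fy=9,interpolation=cv2.INTER_CUBIC)[:,:,::-1].copy()
q=lambda X:tuple(int(v) for v in (proj(S,X)-[320,170]+.5)*9-.5)
def rect(c,lx,ly,z,col):
    p=[q([*(np.array(c)+R@np.array(v)),z]) for v in((lx,ly),(-lx,ly),(-lx,-ly),(lx,-ly))]
    cv2.polylines(A,[np.array(p)],True,col,1)
rect([.5445,.0363],.04,.009,.055,(0,255,0))
rect([.5445,.0363],.03,.016,.076,(0,255,255));rect([.5445,.0363],.03,.016,.106,(0,0,255))
cv2.imwrite("pics/p2.png",A)
E
```

```text
(no output)
```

View pics/p2.png

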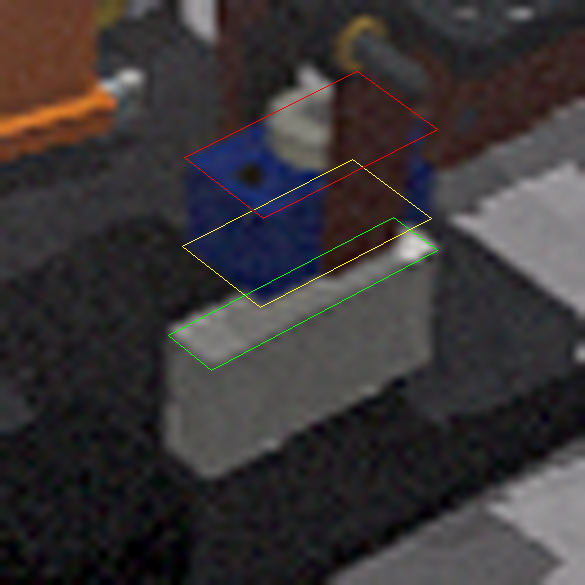

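The model outlines (block red and yellow, rail green) match the picture to about 1 mm. Now I'll lower the block and release it.

```bash
python3 - <<'E'
from station import r
from h import *
p=[.5445,.0363]
r.servo_line([*p,.2445],speed=.04);f0=r.sense()["contact_force"][2]
for z in (.2435,.2427,.242,.2413,.2406,.24):
    r.servo_line([*p,z],speed=.02);s=r.sense();f=s["contact_force"][2];print(z,s["tcp_pos"][2].round(4),round(f-f0,2))
    if f-f0>1.2:break
r.wait(.2);r.let_go();r.wait(.3)
r.servo_line([*p,.34],speed=.12);s=r.sense();print(s["clock"],s["contact_force"],s["opening"])
r.reach([.5445,-.03,.36],[180,0,94.4-10])
s=r.sense();print(s["joints"],s["clock"])
S=r.snapshot("scene");T=r.snapshot("top");pickle.dump((S,T),open("p3.pkl","wb"))
A=cv2.resize(S["frame"][130:250,270:410],None,fx=4,fy=4,interpolation=cv2.INTER_CUBIC)[:,:,::-1]
cv2.imwrite("pics/p3.png",A)
E
```

```text
0.2435 0.2437 -1.2
0.2427 0.2427 -0.7
0.242 0.242 -0.15
0.2413 0.242 6.56
14.1833 [ 0.08219226  0.07648845 -0.52139403] 0.08792727657189049
[-6.71935344e+00 -3.45648644e+00  8.38422521e+01  2.58125272e-03
  9.96601770e+01 -1.07137312e+00] 15.5417
```

View pics/p3.png

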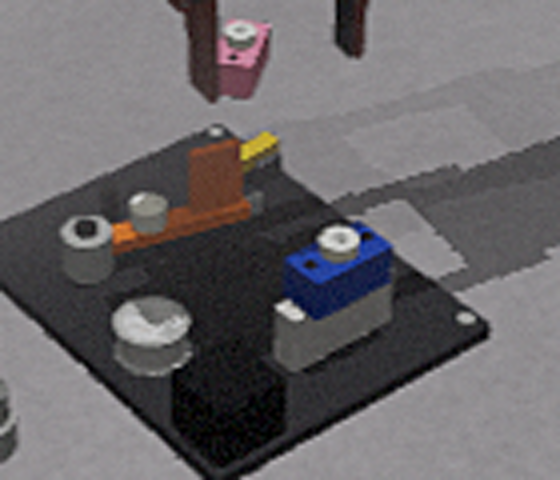

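```bash
python3 - <<'E'
from station import r
from h import *
S,T=pickle.load(open("p3.pkl","rb"))
c=ray(S,(np.array([340,237])+.5)/4-.5+[270,130],.095);y=np.radians(4.4)
d=c[:2]-[.5445,.0363];print("idler in rail",d@[np.cos(y),np.sin(y)],d@[-np.sin(y),np.cos(y)])
P=np.array([.634,-.1065])
def pose(q,d,z=.227):
    a=q-.25+y;u=-np.array([np.cos(a),np.sin(a)]);n=np.array([np.sin(a),-np.cos(a)])
    return [*(P+.09*u-n*d),z],[180,0,np.degrees(np.arctan2(-n[1],-n[0]))],n
r.grab(40)
p,o,n=pose(0,.032,.34);r.reach(p,o)
r.servo_line(pose(0,.032)[0],speed=.12);f0=r.sense()["contact_force"];print(r.sense()["opening"])
def go(q,d,v):
    p,o,n=pose(q,d);r.servo_line(p,o,speed=v);s=r.sense();f=s["contact_force"]-f0
    print(round(q,2),d,"F.n",round(f@[*n,0],2),f.round(1),"lag",(1e3*(np.array(p)-s["tcp_pos"])).round(1),round(s["clock"],2))
for d in(.022,.017,.014):go(0,d,.04)
for q in np.arange(.06,.56,.06):go(q,.014,.04)
r.wait(.5)
S=r.snapshot("scene");T=r.snapshot("top");pickle.dump((S,T),open("p4.pkl","wb"))
A=cv2.resize(S["frame"][130:240,270:390],None,fx=5,fy=5,interpolation=cv2.INTER_CUBIC)[:,:,::-1]
cv2.imwrite("pics/p4.png",A)
A=cv2.resize(T["frame"][165:255,280:390],None,fx=6,fy=6,interpolation=cv2.INTER_CUBIC)[:,:,::-1]
cv2.imwrite("pics/p4t.png",A)
E
```

```text
idler in rail -0.0018701283301606818 7.89002027513803e-05
0.0006216822364407415
0 0.022 F.n -1.01 [-0.3  1.1 -0.2] lag [ 0.   0.4 -0.3] 18.74
0 0.017 F.n 0.34 [ 0.  -0.4 -0.4] lag [0.1 0.2 0. ] 19.02
0 0.014 F.n -0.38 [-0.6  0.5 -0.9] lag [0.  0.1 0. ] 19.27
0.06 0.014 F.n -3.92 [-0.6  4.  -0.3] lag [-0.1 -0.6  0. ] 19.55
0.12 0.014 F.n -5.18 [-1.3  5.3  0.8] lag [ 0.  -0.6  0. ] 19.83
0.18 0.014 F.n -6.12 [-2.1  6.1  2. ] lag [ 0.1 -0.7  0.1] 20.12
0.24 0.014 F.n -7.93 [-3.2  7.7  2.2] lag [ 0.3 -0.8  0.1] 20.4
0.3 0.014 F.n -7.68 [-4.5  7.2  2.7] lag [ 0.4 -0.9  0. ] 20.68
0.36 0.014 F.n -8.94 [-6.3  7.9  4.5] lag [ 0.6 -1.1  0.1] 20.97
0.42 0.014 F.n -9.18 [-6.5  7.8  4.7] lag [ 0.7 -0.9  0.1] 21.25
0.48 0.014 F.n -10.26 [-8.1  8.2  5.3] lag [ 0.8 -1.1  0.1] 21.53
0.54 0.014 F.n -11.41 [-8.4  9.   4.4] lag [ 1.  -1.   0.2] 21.82
```

View pics/p4.png

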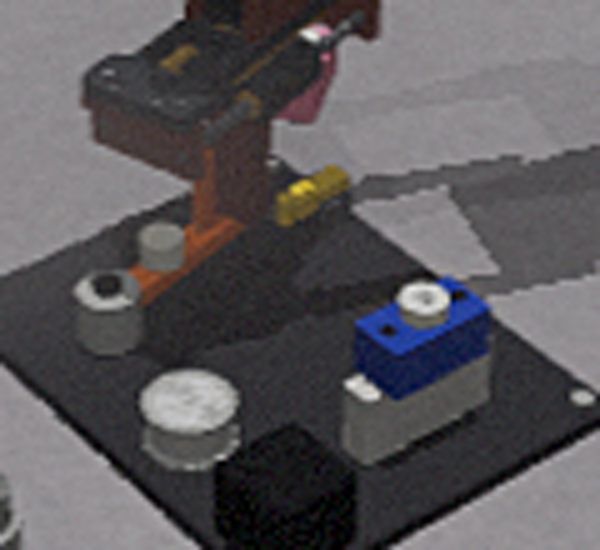

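View pics/p4t.png

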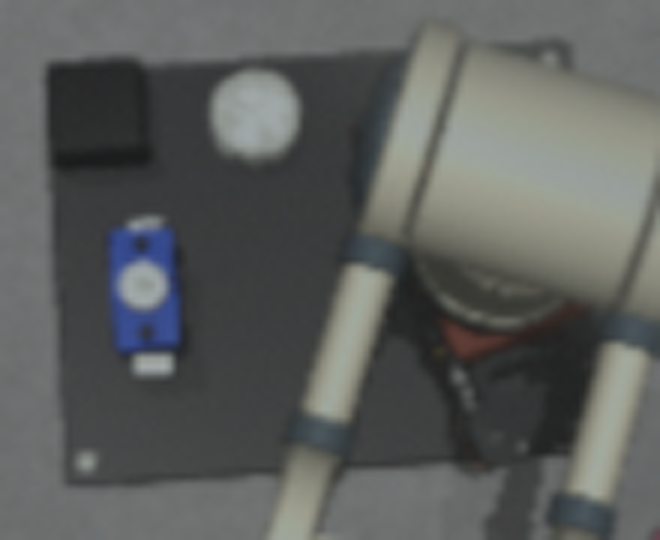

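The idler is still centred on the rail. The arm is pushed well back at 11.4 N, and the white wheel is at crop (161,236). I'll estimate the joint angle from the wheel and from the paddle's top edge.

```bash
python3 - <<'E'
from h import *
S,T=pickle.load(open("p4.pkl","rb"));S0=pickle.load(open("scene0.pkl","rb"));y=np.radians(4.4)
P=np.array([.634,-.1065])
w0=ray(S0,(np.array([209,265])+.5)/4-.5+[255,115],.053)[:2]
w=ray(S,(np.array([161,236])+.5)/5-.5+[270,130],.053)[:2]
for v in(w0,w):
    d=P-v;print(v,np.hypot(*d),"q",np.arctan2(d[1],d[0])+.25-y)
A=cv2.resize(S["frame"][150:195,280:345],None,fx=10,fy=10,interpolation=cv2.INTER_CUBIC)[:,:,::-1].astype(float)
A=np.clip(A*1.5,0,255).astype(np.uint8)
def pt(rad,off,z,q):
    a=q-.25+y;u=-np.array([np.cos(a),np.sin(a)]);n=np.array([np.sin(a),-np.cos(a)])
    return tuple(int(k) for k in (proj(S,[*(P+rad*u-n*off),z])-[280,150]+.5)*10-.5)
for q,c in((.42,(0,255,255)),(.5,(0,255,0)),(.58,(255,255,0))):
    # bar top +y edge, and wheel top centre
    cv2.line(A,pt(.02,.009,.037,q),pt(.11,.009,.037,q),c,1);cv2.circle(A,pt(.043,0,.053,q),4,c,-1)
cv2.imwrite("pics/p5.png",A)
E
```

```text
[ 0.59228197 -0.09981952] 0.04224952757232864 q 0.0144194364282232
[ 0.59403355 -0.12182163] 0.04280268406286232 q 0.5392873118939004
```

View pics/p5.png

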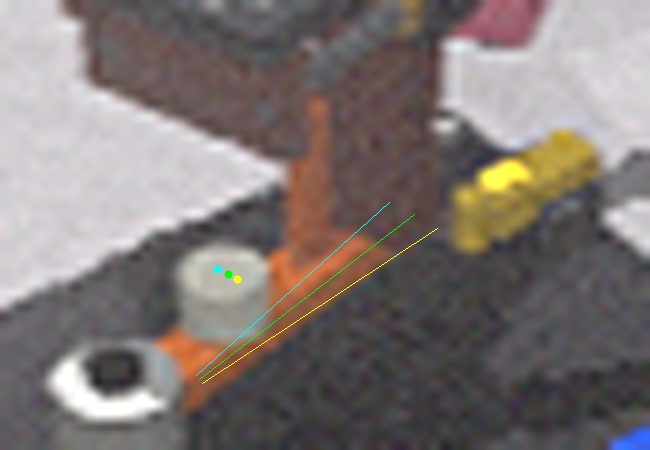

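The wheel gives q ≈ 0.52, past the click. I'll add a small extra push for margin, compare the pawl with its starting image, check that the arm is steady, then hand in.

```bash
python3 - <<'E'
from station import r
from h import *
y=np.radians(4.4);P=np.array([.634,-.1065]);q=.565
a=q-.25+y;u=-np.array([np.cos(a),np.sin(a)]);n=np.array([np.sin(a),-np.cos(a)])
r.servo_line([*(P+.09*u-n*.014),.227],[180,0,np.degrees(np.arctan2(-n[1],-n[0]))],speed=.02)
for _ in range(3):
    r.wait(.3);s=r.sense();print(s["clock"],"F.n",s["contact_force"]@[*n,0],abs(s["joint_vel"]).max())
S=r.snapshot("scene");S0=pickle.load(open("scene0.pkl","rb"))
for k in(S0,S):
    f=k["frame"][145:185,320:350].astype(int);m=(f[...,0]-f[...,2]>70)&(f[...,1]>.8*f[...,0])&(f[...,1]>90)
    v,uu=np.nonzero(m);print("pawl",m.sum(),uu.min()+320,uu.max()+320,v.min()+145,v.max()+145)
f=S["frame"][180:220,335:372].astype(int);m=f[...,2]-f[...,0]>40;v,uu=np.nonzero(m);print("blue",uu.mean()+335,v.mean()+180)
f=pickle.load(open("p3.pkl","rb"))[0]["frame"][180:220,335:372].astype(int);m=f[...,2]-f[...,0]>40;v,uu=np.nonzero(m);print("blue p3",uu.mean()+335,v.mean()+180)
p=pickle.load(open("p4.pkl","rb"))[0]["frame"].astype(int);print("diff vs p4",abs(p-S["frame"])[160:185,295:310].mean())
cv2.imwrite("pics/p6.png",np.vstack([cv2.resize(k["frame"][145:185,290:350],None,fx=7,fy=7,interpolation=cv2.INTER_CUBIC)[:,:,::-1] for k in(S0,S)]))
E
```

```text
22.9833 F.n -11.211297914960845 0.08330979136924536
23.2833 F.n -11.485341317692882 0.16560496641406341
23.5833 F.n -10.772328380380964 0.05926563870866973
pawl 35 330 338 163 169
pawl 38 326 338 163 169
blue 353.9514563106796 198.07119741100323
blue p3 353.76644736842104 198.30263157894737
diff vs p4 5.809777777777778
```

View pics/p6.png

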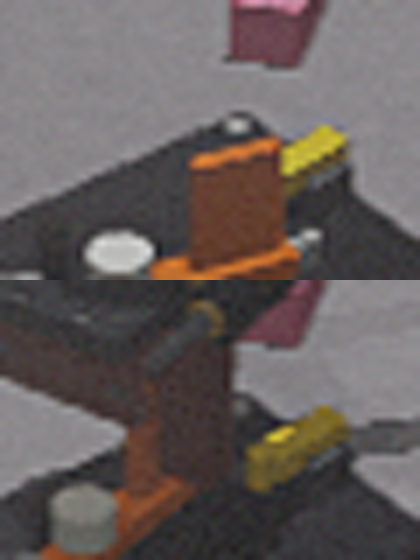

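The pawl's outer end is where it started (px 338, rows 163–169), so it has snapped home. The arm is steady, pressing at about 11 N.

```bash
python3 -c "
from station import r
print(r.hand_in());print(r.sense()['contact_force'])"
```

```text
the job is handed in; nothing more can be done
None
the job is handed in; nothing more can be done
```

I set the blue idler block on the narrow rail and let it go. The closed fingers then pushed the orange tensioner arm back past the click and are still holding it there. The job is handed in; it reports no verdict.

**Last checks**
- **Idler:** It is upright on the rail, about 2 mm off centre along it and under 1 mm across (within about 2 mm calibration). It had not moved visibly after the push.
- **Tensioner:** The picture gave about 0.52 rad, and I then commanded about 0.025 rad more without measuring the angle again. The fingers press with about 11 N and the arm is steady.
- **Pawl:** Its outer end is at the same pixels as at the start, so I judge it home. A 1 mm offset would be under half a pixel, so this check is coarse.
- **Bystanders:** Nothing suggested contact with the other loose things or the pink look-alike. I did not measure their final positions.

**Disagreements**
- The 11 N push would suggest about 0.42–0.45 rad from the nominal spring figures, lower than the picture. It also hardly rose in the last step. I trusted the picture and the geometry.
- The two cameras differed by about 15 mm on the pivot at the assumed 60 mm height, probably because the post top is lower. I used the wheel on the arm to fix the pivot instead.

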